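Put the reagent bottles back in their own coasters

ROBOT

A 7-joint arm with a two-finger parallel gripper is mounted at the origin on the work surface. World frame = base frame: x ahead of the robot, y to its left, z up, the work surface at z = 0. Lengths are in m, angles in rad, forces in N, time in s.
With the tool pointing down it reaches from about 0.4 to 0.85 m from the base axis. Payload 10.4 kg.
Tool frame: the origin (TCP) lies at the very end of the fingers, on their centre line; the grasp point (between the pads) lies r.grip_depth behind it (r.grip_depth is the distance from the TCP to the grasp point, in m); y points along the fingers, z is the direction in which the jaws open and shut, and the axes are right-handed (so a half turn about y gives the same grasp; the last joint's range is limited). The gripper opens to 87 mm and grips with 3 to 60 N. Pads are 19 mm wide; open, the fingers measure 117 mm over their backs; the gripper's body (75 mm by 190 mm) begins 51 mm behind the grasp point.
Start: joints at [-1.35, 0.332, -0.065, 1.46, 0.022, 1.35, -0.088], TCP at [0.151, 0.607, 0.223] pointing down, gripper open.
Joint ranges: [-2.6, 2.6], [-0.5, 2.12], [-1.47, 1.34], [0.16, 2.42], [-1.27, 4.41], [0.06, 2.06], [-2.6, 2.6]. Speed limits (rad/s): [2.22, 2.22, 2.79, 2.79, 3.14, 3.14, 3.14].

INTERFACE

Orientations are given as a unit quaternion [x, y, z, w].
In Python, from bench import r gives the robot as it stands.
- The arm moves only by the shell command python3 -m jog 'ROWS' [OPENING] [FORCE]. ROWS is JSON, a list of rows, each a list of 6 numbers: the shift along the tool's x, y, z in m, then the turn, a rotation vector about the tool's x, y, z in degrees. A call has 1 to 12 rows; each row shifts and turns the pose as measured when the row begins, along the tool's axes as they then stand; what a row does not reach is not made up. A row lasts 1/12 s, in which the tool goes at most 41.7 mm and 7.16 degrees, less where a joint would pass 70% of its speed; a pose out of reach is approached as far as the arm can. A call with a gripper value outside its range is refused whole. OPENING is the opening, from -1 (shut) to 1 (fully open), so that 0 is half open, set as the call begins (- or left out, the last holds). The fingers move at their own pace and stop on an object; FORCE is the grip in N (left out, the last holds). Time passes only in rows, so rows that do not move let the fingers close. It gives the time, the measured TCP pose, the force and the opening at its end, in the units of the state.
- r.read_state(): the state, without advancing time (a new reading comes with each control period).
- r.camera(name): name is "scene" or "side" or "wrist"; returns a dict with "image" (384x512x3 uint8, red, green, blue), "range_z" (384x512 float32, m along the optical axis (not along the pixel's ray), 0 where there is no reading), "K" (3x3 intrinsics, pixels), "R" (3x3) and "t" (3): a world point X has camera coordinates R X + t. Camera axes: x right, y down, z forward; pixel columns grow to the right and rows downward; lengths in m; the calibration is good to about 2 mm. The wrist camera is an equidistant fisheye: a pixel r from the principal point sees the ray r / f radians off the axis. A picture is of the moment at which its call begins.
- r.close_job(): hands the job in, once; it reports no verdict.
The state is a dict: "time": time; "joint_positions": joint angles; "joint_vel": joint speeds; "joint_torque": joint torques, N m; "ee_pos": TCP position; "eef_rot": TCP orientation; "ft_force": force on the tool from outside, world axes, zero at the start; "torque": the same for the moment, N m; "width": finger opening in m.
Only numpy, scipy, OpenCV 4.12 (cv2) and the standard library are available. Lean on these libraries where they do the work, as an engineer would, in place of code of your own. Each camera call takes 0.05 s, during which the arm holds its last target. There are 200 camera calls.

TASK

The three amber reagent bottles stand in the wrong drip coasters: rearrange them so that each stands upright in the coaster of its own cap colour, using the empty black coaster to park a bottle on the way and leaving it empty again. Each coaster holds one bottle; keep the bottles upright, set them down gently without dropping them, and never put one on the bare bench. Leave the flask, the beaker and the carton where they are.

Things in the scene. Friction and masses are not known exactly. Their poses are not given: they have to be found in the camera images.
- bottle_red_mid (a point): Loose amber glass bottle with red screw cap and a red stripe on its white label, closed: round, 100 mm tall; straight body 48 mm in diameter from its underside to 68 mm up, shoulder above, cap 37 mm in diameter (81 to 100 mm up); about 0.2 kg. This point is on its axis, half-way up (50 mm above its underside); z is its axis, upward. At the start it stands in a coaster of another colour.
- bottle_blue_mid (a point): Loose amber glass bottle with blue screw cap and a blue stripe on its white label, closed: round, 100 mm tall; straight body 48 mm in diameter from its underside to 68 mm up, shoulder above, cap 37 mm in diameter (81 to 100 mm up); about 0.2 kg. This point is on its axis, half-way up (50 mm above its underside); z is its axis, upward. At the start it stands in a coaster of another colour.
- bottle_yellow_mid (a point): Loose amber glass bottle with yellow screw cap and a yellow stripe on its white label, closed: round, 100 mm tall; straight body 48 mm in diameter from its underside to 68 mm up, shoulder above, cap 37 mm in diameter (81 to 100 mm up); about 0.2 kg. This point is on its axis, half-way up (50 mm above its underside); z is its axis, upward. At the start it stands in a coaster of another colour.
- coaster_red: Red round drip coaster fixed to the bench, home of the bottle with the red cap: 90 mm outer diameter, raised rim 14 mm high and 7 mm thick around a flat well 76 mm in diameter, whose floor lies 8 mm above the bench; holds one bottle. Origin: centre of its underside, on the bench.
- coaster_blue: Blue round drip coaster fixed to the bench, home of the bottle with the blue cap: 90 mm outer diameter, raised rim 14 mm high and 7 mm thick around a flat well 76 mm in diameter, whose floor lies 8 mm above the bench; holds one bottle. Origin: centre of its underside, on the bench.
- coaster_yellow: Yellow round drip coaster fixed to the bench, home of the bottle with the yellow cap: 90 mm outer diameter, raised rim 14 mm high and 7 mm thick around a flat well 76 mm in diameter, whose floor lies 8 mm above the bench; holds one bottle. Origin: centre of its underside, on the bench.
- coaster_black: Black round drip coaster fixed to the bench, empty at the start: the parking spot: 90 mm outer diameter, raised rim 14 mm high and 7 mm thick around a flat well 76 mm in diameter, whose floor lies 8 mm above the bench; holds one bottle. Origin: centre of its underside, on the bench.
- flask_mid (a point): Bystander: green glass conical flask with a grey stopper, 64 mm wide at the foot, 102 mm tall, loose; point on its axis 50 mm above its underside. Leave alone.
- beaker_mid (a point): Bystander: white porcelain beaker, slightly tapered, 64 mm rim diameter, 70 mm tall, loose; point on its axis half-way up (35 mm). Leave alone.
- carton_mid (a point): Bystander: brown cardboard carton, 40 (its x) x 75 (its y) x 50 mm high, loose; point at its centre, 25 mm up. Leave alone.

How it is judged:
On the way:
1. one of the bottles stands, released, in the black coaster (((horizontal distance between bottle_red_mid and coaster_black below 0.015 m and height (world z) of bottle_red_mid between 0.053 and 0.063 m and angle between bottle_red_mid's own z axis and vertical below 0.1 rad and contact force between bottle_red and the fingers below 0.1 N and linear speed of bottle_red below 0.02 m/s) or (horizontal distance between bottle_blue_mid and coaster_black below 0.015 m and height (world z) of bottle_blue_mid between 0.053 and 0.063 m and angle between bottle_blue_mid's own z axis and vertical below 0.1 rad and contact force between bottle_blue and the fingers below 0.1 N and linear speed of bottle_blue below 0.02 m/s) or (horizontal distance between bottle_yellow_mid and coaster_black below 0.015 m and height (world z) of bottle_yellow_mid between 0.053 and 0.063 m and angle between bottle_yellow_mid's own z axis and vertical below 0.1 rad and contact force between bottle_yellow and the fingers below 0.1 N and linear speed of bottle_yellow below 0.02 m/s))), for 0.2 s.
At the end, for the whole second after the job is handed in: Each bottle stands upright (within 0.1 rad), released and at rest on the floor of the coaster of its own cap colour, its axis within 15 mm of the coaster's centre (the well allows 14 mm); so the black coaster is empty (horizontal distance between bottle_red_mid and coaster_red below 0.015 m and height (world z) of bottle_red_mid between 0.053 and 0.063 m and angle between each of bottle_red_mid, bottle_blue_mid, bottle_yellow_mid's own z axis and vertical below 0.1 rad and contact force between each of bottle_red, bottle_blue, bottle_yellow and the fingers below 0.1 N and linear speed of each of bottle_red, bottle_blue, bottle_yellow below 0.02 m/s and horizontal distance between bottle_blue_mid and coaster_blue below 0.015 m and height (world z) of bottle_blue_mid between 0.053 and 0.063 m and horizontal distance between bottle_yellow_mid and coaster_yellow below 0.015 m and height (world z) of bottle_yellow_mid between 0.053 and 0.063 m); the robot touches nothing.
It fails at once if a bottle is tipped by more than about 35 degrees (angle between any of bottle_red_mid, bottle_blue_mid, bottle_yellow_mid's own z axis and vertical above 0.6 rad).
It fails at once if a bottle stands on the bare bench (its centre is below 53 mm) (height (world z) of any of bottle_red_mid, bottle_blue_mid, bottle_yellow_mid below 0.053 m).
It fails at once if a bottle is dropped (moves faster than 0.6 m/s with no finger on it: a fall of some 2 cm) ((linear speed of bottle_red above 0.6 m/s and contact force between bottle_red and the fingers below 0.1 N) or (linear speed of bottle_blue above 0.6 m/s and contact force between bottle_blue and the fingers below 0.1 N) or (linear speed of bottle_yellow above 0.6 m/s and contact force between bottle_yellow and the fingers below 0.1 N)).
It fails at once if the flask, beaker or carton is shifted by more than 20 mm or knocked over (distance of any of flask_mid, beaker_mid, carton_mid from where it was at the start of the episode above 0.02 m).
It also fails if it takes over 106 s, if anything falls off the work surface, if the arm or the gripper's body presses on something with over 40 N, if the wrist force passes 120 N, or if a joint passes its speed limit or range.

## Working session

There is one attempt and no reset: what is moved stays moved. The work goes in short steps, Python scripts to look and compute and a shell command to move; the robot and the scene stay as the last step left them, time stands still between calls to the robot, and variables do not carry over. Pictures are saved under pics/ and viewed, about 12 in all and at most 16, crops included, and the job is handed in when it is done.

```bash
ls; mkdir -p pics; python3 - <<'E'
from bench import r
import cv2,numpy as np
s=r.read_state();print({k:np.round(v,4) for k,v in s.items()},r.grip_depth)
ims=[]
for n in("scene","side"):
    c=r.camera(n);np.savez(f"pics/{n}0.npz",**c);cv2.imwrite(f"pics/{n}0.png",c["image"][...,::-1]);print(n,c["K"].round(1).tolist(),c["R"].round(3).tolist(),c["t"])
E
```

```text
pics
{'time': np.float64(0.0), 'joint_positions': array([-1.3496,  0.3329, -0.0647,  1.461 ,  0.0216,  1.3499, -0.0885]), 'joint_vel': array([ 0.0012,  0.0002, -0.0013, -0.0001,  0.0012, -0.0021,  0.0022]), 'joint_torque': array([-6.00000e-04, -6.23270e+01,  2.41000e-02, -3.89883e+01,
       -6.14000e-02,  3.99000e-02,  1.00000e-04]), 'ee_pos': array([0.1508, 0.6061, 0.2217]), 'eef_rot': array([ 0.7024, -0.086 ,  0.0859, -0.7014]), 'ft_force': array([0.3057, 0.106 , 0.6524]), 'torque': array([-0.0393, -0.0575, -0.0339]), 'width': np.float64(0.0867)} 0.0187
scene [[361.6, 0.0, 255.1], [0.0, 361.6, 187.5], [0.0, 0.0, 1.0]] [[-0.314, 0.949, -0.015], [0.789, 0.252, -0.56], [-0.528, -0.188, -0.828]] [ 0.17755801 -0.47543487  1.38562578]
side [[478.6, 0.0, 256.4], [0.0, 478.6, 193.2], [0.0, 0.0, 1.0]] [[-0.999, -0.04, -0.016], [-0.005, 0.478, -0.878], [0.042, -0.877, -0.478]] [0.61311295 0.06991404 1.15498337]
```

View pics/scene0.png

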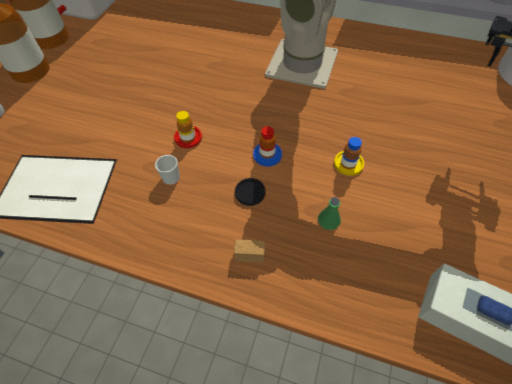

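View pics/side0.png

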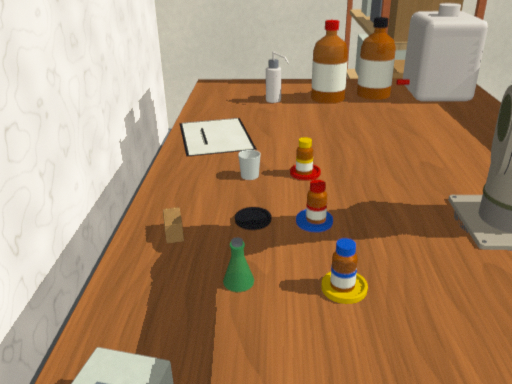

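The scene picture shows the yellow-capped bottle in the red coaster (187,137), the red-capped one in the blue coaster (267,155), the blue-capped one in the yellow coaster (349,162), and black empty at (250,192). The flask is at (330,215), the beaker at (169,170) and the carton at (250,247). The side view agrees.

```bash
cat > h.py <<'E'
import numpy as np,cv2
from scipy.optimize import least_squares
def cloud(c):
    z=c["range_z"];v,u=np.mgrid[:384,:512];K=c["K"]
    P=np.stack([(u-K[0,2])/K[0,0]*z,(v-K[1,2])/K[1,1]*z,z],-1)
    return (P-c["t"])@c["R"]
def hue(c):
    h=cv2.cvtColor(c["image"],cv2.COLOR_RGB2HSV).astype(int);H,S,V=h[...,0],h[...,1],h[...,2]
    return dict(red=((H<5)|(H>174))&(S>180)&(V>60),blue=(H>100)&(H<128)&(S>140),yellow=(H>23)&(H<35)&(S>170)&(V>80),black=(V<45))
def circ(p,rad):
    f=lambda q:np.hypot(p[:,0]-q[0],p[:,1]-q[1])-rad
    s=least_squares(f,p[:,:2].mean(0),loss="soft_l1",f_scale=.003);return s.x
E
python3 - <<'E'
from h import *
for n in("scene","side"):
    c=dict(np.load(f"pics/{n}0.npz"));X=cloud(c);M=hue(c)
    work=(c["range_z"]>0)&(X[...,0]>.25)&(X[...,0]<1)&(abs(X[...,1])<.5)
    for k,m in M.items():
        m=m&work
        p=X[m&(X[...,2]<.03)&(X[...,2]>-.005)];q=X[m&(X[...,2]>.08)&(X[...,2]<.13)]
        t=q[q[:,2]>.103] if len(q) else q
        # pixel-disc outline fit: convex hull of low pixels intersected with z=.014
        mm=(m&(X[...,2]<.03)).astype(np.uint8);nn,l,st,_=cv2.connectedComponentsWithStats(mm)
        i=1+st[1:,4].argmax();cn=np.argwhere(l==i)[:,::-1];h=cv2.convexHull(cn.astype(np.int32))[:,0].astype(float)
        d=np.c_[(h-[c["K"][0,2],c["K"][1,2]])/c["K"][0,0],np.ones(len(h))]@c["R"];o=-c["R"].T@c["t"]
        w=o+d*((.011-o[2])/d[:,2])[:,None]
        print(n,k,"coaster",circ(w,.045).round(4),"npx",st[i,4],st[i,:4],"lowz",np.median(p[:,2]).round(4),"| cap",len(q),(t.mean(0).round(4),np.ptp(t,0).round(3)) if len(t) else "")
    # other objects above bench
    m=(work&(X[...,2]>.03)&(X[...,2]<.14)).astype(np.uint8);nn,l,st,_=cv2.connectedComponentsWithStats(m)
    for i in range(1,nn):
        if st[i,4]>40:
            p=X[l==i];print("  obj",p.mean(0).round(3),p.min(0).round(3),p.max(0).round(3))
E
```

```text
scene red coaster [ 0.4833 -0.2572] npx 227 [174 127  28  21] lowz 0.0098 | cap 121 (array([0.4702, 0.0077, 0.1073]), array([0.037, 0.035, 0.008]))
scene blue coaster [0.475  0.0088] npx 286 [254 145  28  21] lowz 0.0094 | cap 126 (array([0.4351, 0.2538, 0.1074]), array([0.035, 0.032, 0.007]))
scene yellow coaster [0.4325 0.2556] npx 282 [334 152  30  23] lowz 0.0094 | cap 112 (array([ 0.4856, -0.2555,  0.1072]), array([0.035, 0.033, 0.007]))
scene black coaster [0.6232 0.0027] npx 616 [236 179  29  26] lowz 0.0081 | cap 0 
  obj [ 0.493 -0.249  0.077] [ 0.464 -0.276  0.03 ] [ 0.509 -0.232  0.11 ]
  obj [0.479 0.011 0.078] [ 0.448 -0.015  0.03 ] [0.492 0.032 0.111]
  obj [0.445 0.254 0.078] [0.416 0.231 0.03 ] [0.457 0.279 0.111]
  obj [ 0.64  -0.243  0.053] [ 0.608 -0.274  0.03 ] [ 0.673 -0.211  0.073]
  obj [0.648 0.239 0.066] [0.629 0.217 0.03 ] [0.663 0.263 0.104]
  obj [0.808 0.066 0.048] [0.778 0.026 0.03 ] [0.834 0.105 0.055]
  obj [0.82  0.496 0.06 ] [0.791 0.492 0.031] [0.836 0.5   0.082]
side red coaster [ 0.4824 -0.2521] npx 210 [290 165  30  16] lowz 0.0105 | cap 155 (arr
[... 221 characters left out ...]
ster [0.4313 0.2595] npx 689 [322 272  46  31] lowz 0.0093 | cap 107 (array([ 0.4862, -0.2525,  0.1076]), array([0.034, 0.036, 0.007]))
side black coaster [0.6232 0.0076] npx 622 [235 208  36  22] lowz 0.0091 | cap 0 
  obj [ 0.486 -0.243  0.072] [ 0.463 -0.273  0.03 ] [ 0.509 -0.226  0.11 ]
  obj [ 0.643 -0.237  0.055] [ 0.612 -0.278  0.031] [ 0.675 -0.206  0.073]
  obj [0.47  0.021 0.073] [ 0.445 -0.011  0.031] [0.494 0.034 0.111]
  obj [0.804 0.077 0.047] [0.779 0.026 0.03 ] [0.833 0.107 0.053]
  obj [0.64  0.25  0.064] [0.618 0.229 0.03 ] [0.664 0.265 0.104]
  obj [0.436 0.268 0.075] [0.411 0.237 0.03 ] [0.458 0.28  0.11 ]
  obj [0.822 0.497 0.08 ] [0.805 0.493 0.077] [0.834 0.5   0.081]
```

```bash
python3 -m jog '[[0,0,0,0,-7,0],[0,0,0,0,-7,0],[0.03,0,-0.02,0,0,0],[0.03,0,-0.02,0,0,0],[0.03,0,-0.02,0,0,0],[0.03,0,-0.02,0,0,0],[0.03,0,-0.02,0,0,0],[0.03,0,-0.02,0,0,0]]' 1 20
cat > st.py <<'E'
import sys,numpy as np
from bench import r
from scipy.spatial.transform import Rotation as Ro
s=r.read_state();M=Ro.from_quat(s["eef_rot"]);m=M.as_matrix()
print("t",s["time"].round(2),"p",s["ee_pos"].round(4),"x",m[:,0].round(3),"y",m[:,1].round(3),"w",s["width"].round(4),"F",s["ft_force"].round(1),"q",s["joint_positions"].round(2))
Rd=np.c_[[1,0,0],[0,0,-1],[0,1,0]]
print("turn needed deg (tool)",np.degrees(Ro.from_matrix(m.T@Rd).as_rotvec()).round(2))
if len(sys.argv)>1:
    g=np.array(eval(sys.argv[1]));print("tool shift to goal",(m.T@(g-s["ee_pos"])).round(4))
E
python3 st.py '[0.47,0.0095,0.2]'
```

```text
time: 0.77
ee_pos: [0.3277, 0.4882, 0.217]
eef_rot: [0.709, 0.008, -0.014, -0.705]
ft_force: [0.3, -0.4, 0.1]
width: 0.0872Traceback (most recent call last):
  File "st.py", line 5, in <module>
    print("t",s["time"].round(2),"p",s["ee_pos"].round(4),"x",m[:,0].round(3),"y",m[:,1].round(3),"w",s["width"].round(4),"F",s["ft_force"].round(1),"q",s["joint_positions"].round(2))
              ^^^^^^^^^^^^^^^
AttributeError: 'float' object has no attribute 'round'
```

```bash
sed -i 's/s\["time"\].round(2)/round(float(s["time"]),2)/; s/s\["width"\].round(4)/round(float(s["width"]),4)/' st.py; python3 -m jog '[[0.012,0,-0.039,0,0,0],[0.012,0,-0.039,0,0,0],[0.012,0,-0.039,0,0,0],[0.012,0,-0.039,0,0,0],[0.012,0,-0.039,0,0,0],[0.012,0,-0.039,0,0,0],[0.012,0,-0.039,0,0,0],[0.012,0,-0.039,0,0,0],[0.012,0,-0.039,0,0,0],[0.012,0,-0.039,0,0,0],[0.012,0,-0.039,0,0,0],[0.012,0,-0.039,0,0,0]]'
python3 st.py '[0.47,0.0095,0.2]'
```

```text
time: 1.77
ee_pos: [0.4862, 0.0138, 0.215]
eef_rot: [0.71, 0.006, -0.014, -0.704]
ft_force: [0.8, 1.0, -0.1]
width: 0.0873
t 1.77 p [0.4862 0.0138 0.215 ] x [ 1.     0.029 -0.011] y [-0.011 -0.007 -1.   ] w 0.0873 F [ 0.8  1.  -0.1] q [-0.55  0.02  0.43  1.84 -0.    1.29  1.48]
turn needed deg (tool) [ 0.41  1.67 -0.62]
tool shift to goal [-0.0161  0.0152 -0.0037]
```

```bash
python3 -m jog '[[-0.0165,0.015,-0.004,0.4,1.7,-0.6],[0,0,0,0,0,0],[0,0,0,0,0,0]]'
python3 st.py '[0.47,0.0095,0.2]'; python3 - <<'E'
from h import *
from bench import r
c=r.camera("wrist");np.savez("pics/w1.npz",**c);cv2.imwrite("pics/w1.png",c["image"][...,::-1]);print(c["K"],c["R"].round(3),-c["R"].T@c["t"])
E
```

```text
time: 2.02
ee_pos: [0.4701, -0.002, 0.199]
eef_rot: [0.708, -0.006, 0.005, -0.706]
ft_force: [0.5, -0.6, 0.5]
width: 0.0871
t 2.02 p [ 0.4701 -0.002   0.199 ] x [ 1.    -0.016 -0.001] y [-0.001 -0.003 -1.   ] w 0.0871 F [ 0.5 -0.6  0.5] q [-0.53 -0.01  0.44  1.91  0.01  1.25  1.46]
turn needed deg (tool) [ 0.16 -0.92 -0.04]
tool shift to goal [-0.0003 -0.0011  0.0115]
[[297.31863964   0.         255.42328415]
 [  0.         297.31863964 192.52781372]
 [  0.           0.           1.        ]] [[ 0.017  1.    -0.003]
 [ 0.956 -0.015  0.294]
 [ 0.293 -0.007 -0.956]] [0.38908316 0.00062308 0.36089236]
```

View pics/w1.png

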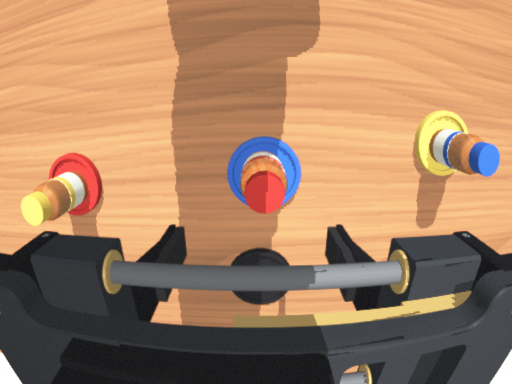

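The wrist view has all four coasters: blue (264,173) with the red cap at (264,193), yellow (442,143), red (76,184), and black (260,275), partly hidden behind the gripper rod. I'll measure these from here.

```bash
cat >> h.py <<'E'
def dirs(c,uv):
    d=(np.asarray(uv,float)-[c["K"][0,2],c["K"][1,2]])/c["K"][0,0];th=np.hypot(d[...,0],d[...,1]);s=np.tan(th)/np.maximum(th,1e-9)
    return np.concatenate([d*s[...,None],np.ones(d.shape[:-1]+(1,))],-1)
def wrist(c,low=None):
    v,u=np.mgrid[:384,:512];D=dirs(c,np.stack([u,v],-1));X=(D*c["range_z"][...,None]-c["t"])@c["R"];o=-c["R"].T@c["t"]
    def proj(m,z,rad):
        n,l,st,_=cv2.connectedComponentsWithStats(m.astype(np.uint8))
        if n<2:return None
        i=1+st[1:,4].argmax();h=cv2.convexHull(np.argwhere(l==i)[:,::-1].astype(np.int32))[:,0]
        d=dirs(c,h)@c["R"];w=o+d*((z-o[2])/d[:,2])[:,None];return circ(w,rad).round(4),int(st[i,4])
    ok=(c["range_z"]>0)&(X[...,0]>.2)&(X[...,0]<.9)
    for k,m in hue(c).items():
        q=X[m&ok&(X[...,2]>.1)&(X[...,2]<.125)]
        print(k,"coaster",proj(m&ok&(X[...,2]<.03)&(X[...,2]>-.01),.012,.045),"captop",(q.mean(0).round(4),len(q)) if len(q) else None)
E
python3 - <<'E'
from h import *
wrist(dict(np.load("pics/w1.npz")))
E
python3 st.py '[0.47,0.0095,0.2]'
```

```text
red coaster (array([ 0.4796, -0.2721]), 186) captop (array([0.4663, 0.0006, 0.1074]), 682)
blue coaster (array([0.4727, 0.0085]), 1783) captop (array([0.4331, 0.25  , 0.1069]), 632)
yellow coaster None captop None
black coaster (array([0.6198, 0.0024]), 296) captop None
t 2.07 p [ 0.4696 -0.0016  0.1986] x [ 1.    -0.016 -0.002] y [-0.002 -0.003 -1.   ] w 0.0872 F [-0.7 -1.  -0.3] q [-0.53 -0.01  0.44  1.91  0.01  1.25  1.46]
turn needed deg (tool) [ 0.18 -0.89 -0.11]
tool shift to goal [ 0.0002 -0.0014  0.0111]
```

```bash
sed -i 's/captop",(q.mean(0).round(4),len(q)) if len(q) else None)/cap",proj(m\&ok\&(X[...,2]>.103)\&(X[...,2]<.125),.108,.0185))/; s/yellow=(H>23)/yellow=(H>21)/;s/(S>170)&(V>80)/(S>120)\&(V>80)/' h.py
python3 - <<'E'
from h import *
wrist(dict(np.load("pics/w1.npz")))
E
```

```text
red coaster (array([ 0.4796, -0.2721]), 186) cap (array([0.4677, 0.0073]), 648)
blue coaster (array([0.4727, 0.0085]), 1783) cap (array([0.4334, 0.2504]), 584)
yellow coaster (array([0.4299, 0.2515]), 621) cap (array([ 0.483, -0.253]), 99)
black coaster (array([0.6198, 0.0024]), 296) cap None
```

```bash
python3 -m jog '[[0,0.005,0.010,0,-0.9,0],[0,0.025,0,0,0,0],[0,0.025,0,0,0,0],[0,0,0,0,0,0]]'
python3 st.py '[0.469,0.0085,0.044]'
```

```text
time: 2.4
ee_pos: [0.4723, 0.0153, 0.1437]
eef_rot: [0.707, 0.005, -0.003, -0.707]
ft_force: [-1.3, 1.0, -0.6]
width: 0.0868
t 2.4 p [0.4723 0.0153 0.1437] x [1.    0.012 0.003] y [ 0.003 -0.001 -1.   ] w 0.0868 F [-1.3  1.  -0.6] q [-0.54  0.05  0.43  1.97 -0.02  1.12  1.47]
turn needed deg (tool) [0.04 0.66 0.18]
tool shift to goal [-0.0037  0.0997 -0.0067]
```

```bash
python3 -m jog '[[-0.002,0.01,-0.003,0,0.3,0.1],[-0.001,0.01,-0.002,0,0.2,0],[0,0.015,0,0,0,0],[0,0.015,0,0,0,0],[0,0.01,0,0,0,0],[0,0,0,0,0,0]]'
python3 st.py '[0.469,0.0085,0.044]'
```

```text
time: 2.9
ee_pos: [0.4718, 0.0146, 0.083]
eef_rot: [-0.707, -0.005, 0.002, 0.707]
ft_force: [-0.8, 0.0, 0.1]
width: 0.0869
t 2.9 p [0.4718 0.0146 0.083 ] x [1.    0.01  0.005] y [ 0.005  0.    -1.   ] w 0.0869 F [-0.8  0.   0.1] q [-0.53  0.13  0.43  2.04 -0.06  0.98  1.51]
turn needed deg (tool) [-0.02  0.6   0.29]
tool shift to goal [-0.003   0.039  -0.0061]
```

```bash
python3 -m jog '[[-0.003,0,-0.006,0,0.6,0.3],[0,0,0,0,0,0],[0,0,0,0,0,0]]'
python3 st.py '[0.469,0.0085,0.044]'
```

```text
time: 3.15
ee_pos: [0.4693, 0.0081, 0.0842]
eef_rot: [-0.707, 0.0, -0.0, 0.707]
ft_force: [0.1, 0.3, -0.5]
width: 0.0871
t 3.15 p [0.4693 0.0081 0.0842] x [ 1.    -0.001  0.   ] y [ 0.  0. -1.] w 0.0871 F [ 0.1  0.3 -0.5] q [-0.52  0.12  0.44  2.04 -0.06  0.99  1.51]
turn needed deg (tool) [-0.02 -0.06  0.01]
tool shift to goal [-0.0003  0.0402  0.0003]
```

Good. Now descend, close and check.

```bash
python3 -m jog '[[0,0.01,0,0,0,0],[0,0.01,0,0,0,0],[0,0.01,0,0,0,0],[0,0.01,0,0,0,0],[0,0,0,0,0,0],[0,0,0,0,0,0]]'
python3 st.py '[0.469,0.0085,0.044]'
python3 -m jog '[[0,0,0,0,0,0],[0,0,0,0,0,0],[0,0,0,0,0,0],[0,0,0,0,0,0],[0,0,0,0,0,0],[0,0,0,0,0,0],[0,0,0,0,0,0],[0,0,0,0,0,0],[0,0,0,0,0,0],[0,0,0,0,0,0],[0,0,0,0,0,0],[0,0,0,0,0,0]]' -1 20
python3 st.py
```

```text
time: 3.65
ee_pos: [0.4703, 0.0082, 0.0412]
eef_rot: [-0.707, -0.001, -0.001, 0.708]
ft_force: [-0.1, 1.0, 0.3]
width: 0.0872
t 3.65 p [0.4703 0.0082 0.0412] x [ 1.    -0.001  0.003] y [ 0.003  0.001 -1.   ] w 0.0872 F [-0.1  1.   0.3] q [-0.51  0.19  0.43  2.08 -0.1   0.89  1.55]
turn needed deg (tool) [-0.07 -0.07  0.16]
tool shift to goal [-0.0013 -0.0028  0.0003]
time: 4.65
ee_pos: [0.471, 0.008, 0.0422]
eef_rot: [-0.707, -0.001, -0.002, 0.708]
ft_force: [0.5, -0.4, -0.0]
width: 0.0476
t 4.65 p [0.471  0.008  0.0422] x [ 1.    -0.002  0.005] y [ 0.005  0.001 -1.   ] w 0.0476 F [ 0.5 -0.4 -0. ] q [-0.51  0.19  0.43  2.07 -0.1   0.89  1.55]
turn needed deg (tool) [-0.08 -0.09  0.26]
```

```bash
python3 -m jog '[[0,-0.006,0,0,0,0],[0,-0.012,0,0,0,0],[0,-0.012,0,0,0,0],[0,-0.01,0,0,0,0],[0.01,0,0,0,0,0],[0.02,0,0,0,0,0],[0.025,0,0,0,0,0],[0.025,0,0,0,0,0],[0.025,0,0,0,0,0],[0.02,0,0,0,0,0],[0.01,0,0,0,0,0],[0,0,0,0,0,0]]'
python3 st.py '[0.624,0.004,0.062]'
```

```text
time: 5.65
ee_pos: [0.6131, 0.01, 0.0822]
eef_rot: [-0.706, -0.002, 0.001, 0.708]
ft_force: [-1.2, -0.5, -2.5]
width: 0.0475
t 5.65 p [0.6131 0.01   0.0822] x [1.    0.003 0.002] y [ 0.002  0.003 -1.   ] w 0.0475 F [-1.2 -0.5 -2.5] q [-0.43  0.44  0.43  1.68 -0.21  1.07  1.64]
turn needed deg (tool) [-0.19  0.2   0.1 ]
tool shift to goal [ 0.0108  0.0202 -0.0061]
```

```bash
python3 -m jog '[[0.011,0.008,-0.006,0,0,0],[0,0,0,0,0,0],[0,0,0,0,0,0]]'
python3 st.py '[0.624,0.004,0.044]'
python3 - <<'E'
from h import *
from bench import r
o=[]
for n in("scene","side","wrist"):
    c=r.camera(n);np.savez(f"pics/{n}2.npz",**c);im=c["image"][...,::-1]
    if n=="scene":o.append(cv2.resize(im[130:230,190:320],(390,300)))
    if n=="side":o.append(cv2.resize(im[150:250,190:320],(390,300)))
    if n=="wrist":wrist(c)
cv2.imwrite("pics/p2.png",np.hstack(o))
E
```

```text
time: 5.9
ee_pos: [0.6244, 0.0044, 0.0721]
eef_rot: [-0.706, -0.001, 0.002, 0.708]
ft_force: [-0.1, -0.1, -2.1]
width: 0.0476
t 5.9 p [0.6244 0.0044 0.0721] x [ 1.     0.005 -0.   ] y [-0.     0.003 -1.   ] w 0.0476 F [-0.1 -0.1 -2.1] q [-0.41  0.48  0.43  1.65 -0.22  1.07  1.66]
turn needed deg (tool) [-0.17  0.26 -0.03]
tool shift to goal [-0.0004  0.0281 -0.0005]
red coaster (array([ 0.4845, -0.2518]), 286) cap (array([0.6303, 0.0054]), 65)
blue coaster (array([0.4724, 0.0084]), 6920) cap None
yellow coaster (array([0.4337, 0.2473]), 827) cap None
black coaster (array([0.6225, 0.0089]), 112) cap (array([ 0.6301, -0.0197]), 219)
```

View pics/p2.png

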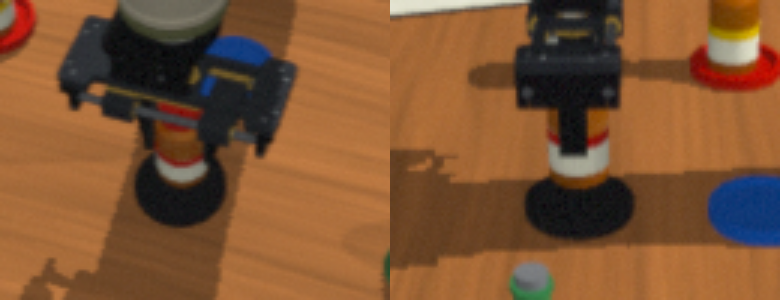

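The bottle hangs upright over the middle of the black coaster in both views (about (180,190) left, (578,205) right). I'll lower it.

```bash
python3 -m jog '[[0,0.008,0,0,0,0],[0,0.008,0,0,0,0],[0,0.006,0,0,0,0],[0,0.003,0,0,0,0],[0,0.001,0,0,0,0],[0,0,0,0,0,0]]'
python3 st.py '[0.624,0.004,0.0425]'
```

```text
time: 6.55
ee_pos: [0.6228, 0.0058, 0.0444]
eef_rot: [-0.706, -0.002, 0.002, 0.709]
ft_force: [-1.1, 0.2, -2.3]
width: 0.0479
t 6.55 p [0.6228 0.0058 0.0444] x [1.    0.006 0.   ] y [ 0.     0.004 -1.   ] w 0.0479 F [-1.1  0.2 -2.3] q [-0.41  0.5   0.42  1.67 -0.24  1.01  1.67]
turn needed deg (tool) [-0.26  0.33  0.  ]
tool shift to goal [ 0.0012  0.0019 -0.0018]
```

```bash
python3 -m jog '[[0,0.002,0,0,0,0],[0,0,0,0,0,0],[0,0,0,0,0,0]]'
python3 st.py '[0.624,0.004,0.0425]'
```

```text
time: 6.8
ee_pos: [0.6232, 0.0057, 0.0427]
eef_rot: [-0.706, -0.002, 0.002, 0.709]
ft_force: [-0.2, 0.1, -1.8]
width: 0.0474
t 6.8 p [0.6232 0.0057 0.0427] x [1.    0.006 0.001] y [ 0.001  0.004 -1.   ] w 0.0474 F [-0.2  0.1 -1.8] q [-0.41  0.51  0.42  1.67 -0.24  1.01  1.67]
turn needed deg (tool) [-0.26  0.32  0.04]
tool shift to goal [ 0.0008  0.0002 -0.0017]
```

```bash
python3 -m jog '[[0,0.0015,0,0,0,0],[0,0,0,0,0,0],[0,0,0,0,0,0]]'
python3 st.py
```

```text
time: 7.05
ee_pos: [0.624, 0.0056, 0.0429]
eef_rot: [-0.705, -0.003, 0.001, 0.709]
ft_force: [-0.4, 0.8, -3.1]
width: 0.0476
t 7.05 p [0.624  0.0056 0.0429] x [1.    0.005 0.003] y [ 0.003  0.005 -1.   ] w 0.0476 F [-0.4  0.8 -3.1] q [-0.4   0.51  0.42  1.67 -0.24  1.01  1.67]
turn needed deg (tool) [-0.29  0.31  0.15]
```

```bash
python3 -m jog '[[0,0.003,0,0,0,0],[0,0,0,0,0,0],[0,0,0,0,0,0]]'
python3 st.py
```

```text
time: 7.3
ee_pos: [0.6256, 0.0055, 0.0424]
eef_rot: [-0.705, -0.004, -0.0, 0.709]
ft_force: [0.3, 1.0, -2.8]
width: 0.0475
t 7.3 p [0.6256 0.0055 0.0424] x [1.    0.005 0.006] y [ 0.006  0.006 -1.   ] w 0.0475 F [ 0.3  1.  -2.8] q [-0.4   0.51  0.42  1.67 -0.24  1.    1.67]
turn needed deg (tool) [-0.33  0.29  0.35]
```

```bash
python3 -m jog '[[0,0,0,0,0,0],[0,0,0,0,0,0],[0,0,0,0,0,0],[0,0,0,0,0,0],[0,0,0,0,0,0],[0,0,0,0,0,0],[0,0,0,0,0,0],[0,0,0,0,0,0]]' 1
python3 st.py '[0.624,0.004,0.18]'
```

```text
time: 7.97
ee_pos: [0.6259, 0.0056, 0.0419]
eef_rot: [-0.705, -0.004, -0.0, 0.709]
ft_force: [-0.1, -0.5, -0.2]
width: 0.0854
t 7.97 p [0.6259 0.0056 0.0419] x [1.    0.005 0.007] y [ 0.007  0.006 -1.   ] w 0.0854 F [-0.1 -0.5 -0.2] q [-0.4   0.51  0.42  1.67 -0.24  1.    1.67]
turn needed deg (tool) [-0.32  0.3   0.38]
tool shift to goal [-0.001  -0.1381 -0.0008]
```

```bash
python3 -m jog '[[0,-0.01,0,0,0.3,0.4],[0,-0.02,0,0,0,0],[0,-0.025,0,0,0,0],[0,-0.025,0,0,0,0],[0,-0.025,0,0,0,0],[0,-0.015,0,0,0,0],[0,0,0,0,0,0]]'
python3 -m jog '[[-0.011,0,0.015,0,0,0],[-0.023,0,0.03,0,0,0],[-0.023,0,0.03,0,0,0],[-0.023,0,0.03,0,0,0],[-0.023,0,0.03,0,0,0],[-0.023,0,0.03,0,0,0],[-0.023,0,0.03,0,0,0],[-0.023,0,0.03,0,0,0],[-0.011,0,0.015,0,0,0],[0,0,0,0,0,0],[0,0,0,0,0,0]]'
python3 st.py '[0.434,0.253,0.17]'
python3 - <<'E'
from h import *
from bench import r
o=[]
for n in("scene","side","wrist"):
    c=r.camera(n);np.savez(f"pics/{n}3.npz",**c);im=c["image"][...,::-1]
    if n=="wrist":wrist(c);o.append(cv2.resize(im,(400,300)))
    if n=="side":o.append(cv2.resize(im[150:300,190:390],(400,300)))
cv2.imwrite("pics/p3.png",np.hstack(o))
E
```

```text
time: 8.55
ee_pos: [0.6243, 0.0046, 0.1653]
eef_rot: [-0.705, 0.002, 0.002, 0.709]
ft_force: [0.3, -0.2, 1.3]
width: 0.0874
time: 9.47
ee_pos: [0.431, 0.2519, 0.1595]
eef_rot: [0.707, -0.003, -0.001, -0.707]
ft_force: [0.9, -0.6, 0.5]
width: 0.0866
t 9.47 p [0.431  0.2519 0.1595] x [ 1.    -0.002 -0.006] y [-0.006 -0.001 -1.   ] w 0.0866 F [ 0.9 -0.6  0.5] q [-0.87  0.1   0.27  1.88 -0.03  1.17  0.98]
turn needed deg (tool) [ 0.04 -0.13 -0.36]
tool shift to goal [ 0.003  -0.0105  0.0011]
red coaster None cap None
blue coaster (array([0.4695, 0.0117]), 2550) cap (array([0.4324, 0.2543]), 1623)
yellow coaster (array([0.4299, 0.2559]), 2683) cap None
black coaster None cap None
```

View pics/p3.png

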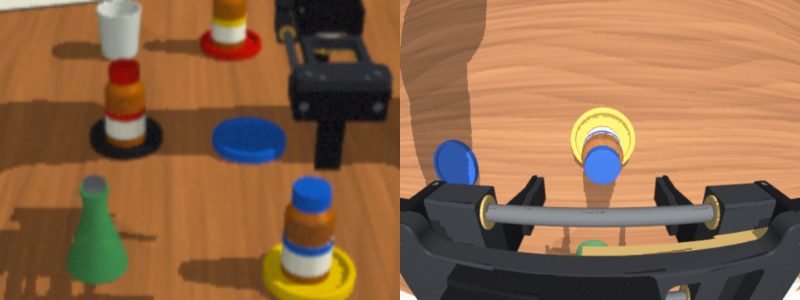

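The left view shows the red bottle upright in the black coaster (126,120) and the empty blue coaster (250,138). The wrist view shows the blue cap (602,165) centred between the jaws. I'll descend on it.

```bash
python3 -m jog '[[0.002,0.01,0.002,0,0,-0.3],[0,0.015,0,0,0,0],[0,0.015,0,0,0,0],[0,0.015,0,0,0,0],[0,0.01,0,0,0,0],[0,0,0,0,0,0]]'
python3 st.py '[0.4325,0.254,0.0435]'
```

```text
time: 10.12
ee_pos: [0.4415, 0.2441, 0.0926]
eef_rot: [0.708, -0.006, 0.009, -0.707]
ft_force: [0.2, -1.1, 0.4]
width: 0.087
t 10.12 p [0.4415 0.2441 0.0926] x [ 1.    -0.022  0.004] y [ 0.004 -0.002 -1.   ] w 0.087 F [ 0.2 -1.1  0.4] q [-0.85  0.18  0.28  1.94 -0.06  1.02  1.  ]
turn needed deg (tool) [ 0.09 -1.24  0.2 ]
tool shift to goal [-0.0094  0.0491  0.0098]
```

```bash
python3 -m jog '[[-0.009,0,0.010,0,-1.2,0.2],[0,0,0,0,0,0],[0,0,0,0,0,0]]'
python3 st.py '[0.4325,0.254,0.0435]'
```

```text
time: 10.37
ee_pos: [0.4336, 0.2534, 0.0933]
eef_rot: [0.708, -0.001, 0.001, -0.706]
ft_force: [-0.5, -0.1, 0.1]
width: 0.087
t 10.37 p [0.4336 0.2534 0.0933] x [ 1.    -0.002  0.   ] y [ 0.    -0.002 -1.   ] w 0.087 F [-0.5 -0.1  0.1] q [-0.87  0.18  0.27  1.95 -0.05  1.02  0.99]
turn needed deg (tool) [ 0.13 -0.14  0.01]
tool shift to goal [-0.0011  0.0498  0.0007]
```

```bash
python3 -m jog '[[-0.001,0.01,0,0,0,0],[0,0.01,0,0,0,0],[0,0.01,0,0,0,0],[0,0.01,0,0,0,0],[0,0.008,0,0,0,0],[0,0,0,0,0,0],[0,0,0,0,0,0]]'
python3 st.py '[0.4325,0.254,0.0435]'
python3 -m jog '[[0,0,0,0,0,0],[0,0,0,0,0,0],[0,0,0,0,0,0],[0,0,0,0,0,0],[0,0,0,0,0,0],[0,0,0,0,0,0],[0,0,0,0,0,0],[0,0,0,0,0,0],[0,0,0,0,0,0],[0,0,0,0,0,0],[0,0,0,0,0,0],[0,0,0,0,0,0]]' -1 20
python3 st.py '[0.4745,0.010,0.0435]'
```

```text
time: 10.95
ee_pos: [0.4328, 0.2538, 0.041]
eef_rot: [0.708, -0.0, 0.001, -0.707]
ft_force: [0.7, 0.3, -0.1]
width: 0.0867
t 10.95 p [0.4328 0.2538 0.041 ] x [ 1.    -0.002  0.001] y [ 0.001 -0.001 -1.   ] w 0.0867 F [ 0.7  0.3 -0.1] q [-0.86  0.25  0.26  1.99 -0.08  0.91  1.01]
turn needed deg (tool) [ 0.07 -0.11  0.08]
tool shift to goal [-0.0003 -0.0025  0.0002]
time: 11.95
ee_pos: [0.4336, 0.2542, 0.0422]
eef_rot: [-0.707, -0.0, -0.002, 0.707]
ft_force: [-0.0, -0.7, 0.2]
width: 0.0478
t 11.95 p [0.4336 0.2542 0.0422] x [ 1.    -0.002  0.003] y [ 0.003  0.    -1.   ] w 0.0478 F [-0.  -0.7  0.2] q [-0.86  0.25  0.26  1.99 -0.08  0.91  1.01]
turn needed deg (tool) [-0.01 -0.12  0.17]
tool shift to goal [ 0.0414 -0.0012 -0.2441]
```

```bash
python3 -m jog '[[0,-0.006,0,0,0,0],[0,-0.012,0,0,0,0],[0,-0.012,0,0,0,0],[0,-0.01,0,0,0,0],[0,0,-0.012,0,0,0],[0.004,0,-0.02,0,0,0],[0.004,0,-0.025,0,0,0],[0.005,0,-0.025,0,0,0],[0.005,0,-0.025,0,0,0],[0.005,0,-0.025,0,0,0],[0.005,0,-0.025,0,0,0],[0.005,0,-0.025,0,0,0]]'
python3 -m jog '[[0.004,0,-0.025,0,0,0],[0.003,0,-0.02,0,0,0],[0,0,-0.01,0,0,0],[0,0,0,0,0,0],[0,0,0,0,0,0]]'
python3 st.py '[0.474,0.010,0.07]'
```

```text
time: 12.95
ee_pos: [0.4638, 0.0644, 0.0838]
eef_rot: [-0.707, -0.003, 0.002, 0.707]
ft_force: [0.1, -0.2, -1.8]
width: 0.0476
time: 13.37
ee_pos: [0.4688, -0.0038, 0.0828]
eef_rot: [0.707, -0.002, 0.001, -0.707]
ft_force: [0.2, -0.0, -2.3]
width: 0.0475
t 13.37 p [ 0.4688 -0.0038  0.0828] x [ 1.    -0.004 -0.   ] y [-0.    -0.001 -1.   ] w 0.0475 F [ 0.2 -0.  -2.3] q [-0.54  0.12  0.48  2.05 -0.07  0.99  1.54]
turn needed deg (tool) [ 0.03 -0.26 -0.03]
tool shift to goal [0.0052 0.0128 0.0139]
```

```bash
python3 -m jog '[[0.005,0.01,0.013,0,0,0],[0,0,0,0,0,0],[0,0,0,0,0,0]]'
python3 st.py '[0.474,0.010,0.0425]'
```

```text
time: 13.62
ee_pos: [0.4731, 0.0102, 0.0725]
eef_rot: [-0.707, 0.002, -0.001, 0.707]
ft_force: [-0.5, 0.3, -1.2]
width: 0.0475
t 13.62 p [0.4731 0.0102 0.0725] x [ 1.    -0.004 -0.001] y [-0.001  0.    -1.   ] w 0.0475 F [-0.5  0.3 -1.2] q [-0.55  0.15  0.47  2.04 -0.08  0.97  1.52]
turn needed deg (tool) [-0.   -0.24 -0.04]
tool shift to goal [ 0.001   0.03   -0.0002]
```

```bash
python3 -m jog '[[0.001,0.008,0,0,0,0],[0,0.008,0,0,0,0],[0,0.006,0,0,0,0],[0,0.003,0,0,0,0],[0,0.002,0,0,0,0],[0,0.001,0,0,0,0],[0,0,0,0,0,0]]'
python3 st.py '[0.474,0.010,0.0425]'
```

```text
time: 14.2
ee_pos: [0.4733, 0.0112, 0.0423]
eef_rot: [-0.707, 0.001, 0.0, 0.707]
ft_force: [-1.9, 0.7, 1.4]
width: 0.0477
t 14.2 p [0.4733 0.0112 0.0423] x [ 1.    -0.001 -0.002] y [-0.002  0.001 -1.   ] w 0.0477 F [-1.9  0.7  1.4] q [-0.54  0.2   0.46  2.06 -0.12  0.9   1.55]
turn needed deg (tool) [-0.04 -0.08 -0.11]
tool shift to goal [ 0.0007 -0.0002 -0.0012]
```

Touchdown: the force turned positive. I'll release, lift, and go over the yellow bottle.

```bash
python3 -m jog '[[0,0,0,0,0,0],[0,0,0,0,0,0],[0,0,0,0,0,0],[0,0,0,0,0,0],[0,0,0,0,0,0],[0,0,0,0,0,0],[0,0,0,0,0,0],[0,0,0,0,0,0]]' 1
python3 -m jog '[[0,-0.01,0,0,0,0],[0,-0.02,0,0,0,0],[0,-0.025,0,0,0,0],[0,-0.025,0,0,0,0],[0,-0.025,0,0,0,0],[0,-0.015,0,0,0,0],[0,0,0,0,0,0]]'
python3 -m jog '[[0.001,0,-0.015,0,0,0],[0.001,0,-0.03,0,0,0],[0.001,0,-0.03,0,0,0],[0.001,0,-0.03,0,0,0],[0.001,0,-0.03,0,0,0],[0.001,0,-0.03,0,0,0],[0.001,0,-0.03,0,0,0],[0.001,0,-0.03,0,0,0],[0.001,0,-0.02,0,0,0],[0.001,0,-0.01,0,0,0],[0,0,0,0,0,0],[0,0,0,0,0,0]]'
python3 st.py '[0.486,-0.254,0.16]'
```

```text
time: 14.87
ee_pos: [0.4745, 0.011, 0.0431]
eef_rot: [-0.707, 0.0, -0.001, 0.707]
ft_force: [-0.1, -0.6, -0.4]
width: 0.0858
time: 15.45
ee_pos: [0.4731, 0.0096, 0.1716]
eef_rot: [0.707, -0.002, 0.001, -0.707]
ft_force: [0.4, -0.1, -0.2]
width: 0.087
time: 16.45
ee_pos: [0.4805, -0.2563, 0.1729]
eef_rot: [0.707, -0.0, 0.0, -0.707]
ft_force: [0.2, -0.0, -0.3]
width: 0.0869
t 16.45 p [ 0.4805 -0.2563  0.1729] x [ 1.    -0.001  0.   ] y [ 0.    -0.001 -1.   ] w 0.0869 F [ 0.2 -0.  -0.3] q [-0.23  0.22  0.72  1.78 -0.15  1.21  2.11]
turn needed deg (tool) [ 0.05 -0.04  0.02]
tool shift to goal [0.0055 0.0129 0.0023]
```

```bash
python3 -m jog '[[0.004,0.01,0.002,0,0,0],[0,0,0,0,0,0],[0,0,0,0,0,0]]'
python3 st.py
python3 - <<'E'
from h import *
from bench import r
o=[]
for n in("side","wrist"):
    c=r.camera(n);np.savez(f"pics/{n}4.npz",**c);im=c["image"][...,::-1]
    if n=="wrist":wrist(c);o.append(cv2.resize(im,(400,300)))
    if n=="side":o.append(cv2.resize(im[150:300,190:390],(400,300)))
cv2.imwrite("pics/p4.png",np.hstack(o))
E
```

```text
time: 16.7
ee_pos: [0.485, -0.2512, 0.1615]
eef_rot: [-0.707, -0.001, 0.001, 0.707]
ft_force: [0.3, -0.1, 0.4]
width: 0.0867
t 16.7 p [ 0.485  -0.2512  0.1615] x [ 1.     0.002 -0.   ] y [-0.     0.001 -1.   ] w 0.0867 F [ 0.3 -0.1  0.4] q [-0.23  0.23  0.72  1.78 -0.17  1.18  2.11]
turn needed deg (tool) [-0.04  0.1  -0.01]
red coaster (array([ 0.485 , -0.2592]), 1801) cap None
blue coaster (array([0.4718, 0.0043]), 1643) cap (array([0.4719, 0.007 ]), 410)
yellow coaster None cap (array([ 0.4838, -0.2578]), 1634)
black coaster None cap None
```

View pics/p4.png

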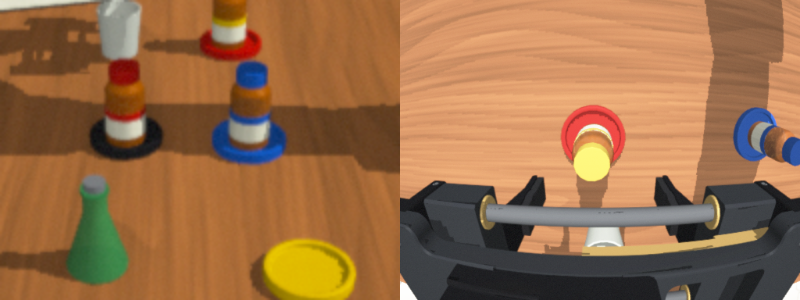

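The blue bottle is upright in the middle of the blue coaster (250,130 left), and the yellow cap (592,162) is between the jaws. I'll descend with a small sideways correction.

```bash
python3 -m jog '[[-0.001,0.01,-0.005,0,0,0],[0,0.015,0,0,0,0],[0,0.015,0,0,0,0],[0,0.015,0,0,0,0],[0,0.01,0,0,0,0],[0,0,0,0,0,0],[0,0,0,0,0,0]]'
python3 st.py '[0.484,-0.2565,0.0435]'
```

```text
time: 17.38
ee_pos: [0.4843, -0.2559, 0.0921]
eef_rot: [-0.707, -0.002, 0.001, 0.707]
ft_force: [-0.4, -1.0, -0.8]
width: 0.0869
t 17.38 p [ 0.4843 -0.2559  0.0921] x [1.    0.005 0.002] y [ 0.002  0.001 -1.   ] w 0.0869 F [-0.4 -1.  -0.8] q [-0.18  0.32  0.69  1.85 -0.24  1.05  2.18]
turn needed deg (tool) [-0.06  0.3   0.1 ]
tool shift to goal [-0.0004  0.0486 -0.0007]
```

```bash
python3 -m jog '[[0,0.01,0,0,0.3,0],[0,0.01,0,0,0,0],[0,0.01,0,0,0,0],[0,0.01,0,0,0,0],[0,0.006,0,0,0,0],[0,0,0,0,0,0],[0,0,0,0,0,0]]'
python3 st.py '[0.484,-0.2565,0.0435]'
python3 -m jog '[[0,0,0,0,0,0],[0,0,0,0,0,0],[0,0,0,0,0,0],[0,0,0,0,0,0],[0,0,0,0,0,0],[0,0,0,0,0,0],[0,0,0,0,0,0],[0,0,0,0,0,0],[0,0,0,0,0,0],[0,0,0,0,0,0],[0,0,0,0,0,0],[0,0,0,0,0,0]]' -1 20
python3 st.py
```

```text
time: 17.97
ee_pos: [0.4853, -0.2562, 0.0424]
eef_rot: [-0.707, -0.001, -0.001, 0.707]
ft_force: [-0.1, -0.5, 0.0]
width: 0.0871
t 17.97 p [ 0.4853 -0.2562  0.0424] x [ 1.    -0.     0.004] y [ 0.004  0.001 -1.   ] w 0.0871 F [-0.1 -0.5  0. ] q [-0.15  0.4   0.66  1.89 -0.3   0.95  2.22]
turn needed deg (tool) [-0.03 -0.01  0.2 ]
tool shift to goal [-0.0013 -0.0011 -0.0003]
time: 18.97
ee_pos: [0.4864, -0.2571, 0.0441]
eef_rot: [0.707, 0.002, 0.003, -0.707]
ft_force: [-0.3, -1.1, -0.8]
width: 0.0474
t 18.97 p [ 0.4864 -0.2571  0.0441] x [ 1.    -0.001  0.007] y [ 0.007 -0.001 -1.   ] w 0.0474 F [-0.3 -1.1 -0.8] q [-0.15  0.4   0.66  1.89 -0.3   0.95  2.22]
turn needed deg (tool) [ 0.04 -0.03  0.38]
```

```bash
python3 -m jog '[[0,-0.006,0,0,0,0.2],[0,-0.012,0,0,0,0.2],[0,-0.02,0,0,0,0],[0,-0.02,0,0,0,0],[0,-0.025,0,0,0,0],[0,-0.025,0,0,0,0],[0,-0.02,0,0,0,0],[0,-0.012,0,0,0,0],[0,-0.005,0,0,0,0],[0,0,0,0,0,0]]'
python3 st.py '[0.433,0.2555,0.19]'
```

```text
time: 19.8
ee_pos: [0.4834, -0.2556, 0.1962]
eef_rot: [-0.706, 0.004, 0.003, 0.708]
ft_force: [-0.4, -0.3, -1.1]
width: 0.0473
t 19.8 p [ 0.4834 -0.2556  0.1962] x [ 1.    -0.002 -0.01 ] y [-0.01   0.002 -1.   ] w 0.0473 F [-0.4 -0.3 -1.1] q [-0.23  0.21  0.73  1.73 -0.14  1.26  2.1 ]
turn needed deg (tool) [-0.1  -0.1  -0.55]
tool shift to goal [-0.0512  0.0076  0.511 ]
```

```bash
python3 -m jog '[[-0.001,0,0.012,0,0,-0.5],[-0.002,0,0.025,0,0,0],[-0.003,0,0.03,0,0,0],[-0.003,0,0.03,0,0,0],[-0.003,0,0.03,0,0,0],[-0.003,0,0.03,0,0,0],[-0.003,0,0.03,0,0,0],[-0.003,0,0.03,0,0,0],[-0.003,0,0.03,0,0,0],[-0.003,0,0.03,0,0,0]]'
python3 st.py '[0.433,0.2555,0.19]'
```

```text
time: 20.63
ee_pos: [0.4501, 0.0257, 0.1873]
eef_rot: [0.708, -0.01, 0.001, -0.706]
ft_force: [0.8, 0.6, -2.2]
width: 0.0475
t 20.63 p [0.4501 0.0257 0.1873] x [ 1.    -0.015 -0.013] y [-0.013 -0.004 -1.   ] w 0.0475 F [ 0.8  0.6 -2.2] q [-0.61 -0.04  0.45  1.96  0.02  1.24  1.38]
turn needed deg (tool) [ 0.22 -0.85 -0.75]
tool shift to goal [-0.0205 -0.0033  0.2295]
```

```bash
python3 -m jog '[[-0.002,0,0.03,0.2,-0.8,-0.7],[-0.002,0,0.03,0,0,0],[-0.002,0,0.03,0,0,0],[-0.002,0,0.03,0,0,0],[-0.002,0,0.03,0,0,0],[-0.002,0,0.025,0,0,0],[-0.002,0,0.015,0,0,0],[-0.002,0,0.01,0,0,0],[0,0,0,0,0,0],[0,0,0,0,0,0],[0,0,0,0,0,0]]'
python3 st.py '[0.433,0.2555,0.075]'
```

```text
time: 21.55
ee_pos: [0.4239, 0.2388, 0.1758]
eef_rot: [0.71, -0.003, -0.009, -0.704]
ft_force: [0.3, -1.2, -1.8]
width: 0.0475
t 21.55 p [0.4239 0.2388 0.1758] x [ 1.     0.008 -0.017] y [-0.017 -0.008 -1.   ] w 0.0475 F [ 0.3 -1.2 -1.8] q [-0.83  0.07  0.23  1.88 -0.02  1.22  0.99]
turn needed deg (tool) [ 0.44  0.49 -0.97]
tool shift to goal [0.011  0.1005 0.0174]
```

```bash
python3 -m jog '[[0.010,0.005,0.016,0.4,0.5,-1],[0,0.012,0,0,0,0],[0,0.018,0,0,0,0],[0,0.018,0,0,0,0],[0,0.018,0,0,0,0],[0,0.01,0,0,0,0],[0,0,0,0,0,0],[0,0,0,0,0,0]]'
python3 st.py '[0.433,0.2555,0.07]'
```

```text
time: 22.22
ee_pos: [0.4374, 0.244, 0.0911]
eef_rot: [0.708, -0.004, 0.006, -0.706]
ft_force: [-0.5, 0.0, -0.7]
width: 0.0478
t 22.22 p [0.4374 0.244  0.0911] x [ 1.    -0.015  0.002] y [ 0.002 -0.003 -1.   ] w 0.0478 F [-0.5  0.  -0.7] q [-0.82  0.18  0.24  1.95 -0.04  1.02  0.99]
turn needed deg (tool) [ 0.15 -0.84  0.12]
tool shift to goal [-0.0046  0.021   0.0115]
```

```bash
python3 -m jog '[[-0.004,0.015,0.011,0.1,-0.8,0.1],[0,0,0,0,0,0],[0,0,0,0,0,0]]'
python3 st.py '[0.433,0.2555,0.0445]'
python3 - <<'E'
from h import *
from bench import r
o=[]
for n in("scene","side"):
    c=r.camera(n);im=c["image"][...,::-1]
    o.append(cv2.resize(im[110:210,290:420] if n=="scene" else im[215:315,280:410],(390,300)))
cv2.imwrite("pics/p5.png",np.hstack(o))
E
```

```text
time: 22.47
ee_pos: [0.4355, 0.2541, 0.0785]
eef_rot: [-0.707, 0.0, -0.002, 0.707]
ft_force: [0.3, -0.5, -1.8]
width: 0.0476
t 22.47 p [0.4355 0.2541 0.0785] x [ 1.    -0.003  0.003] y [ 0.003  0.001 -1.   ] w 0.0476 F [ 0.3 -0.5 -1.8] q [-0.83  0.2   0.23  1.96 -0.05  0.99  0.99]
turn needed deg (tool) [-0.03 -0.18  0.17]
tool shift to goal [-0.0026  0.034   0.0014]
```

View pics/p5.png

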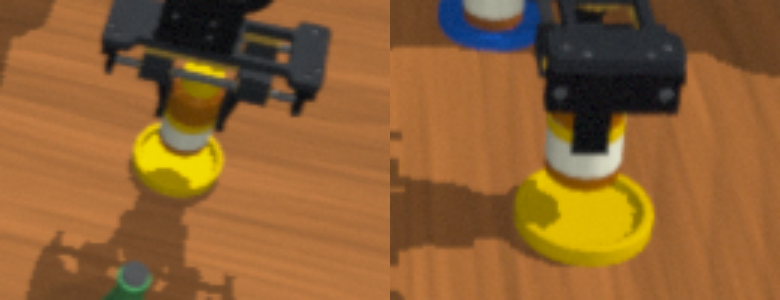

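The yellow bottle hangs over the yellow coaster (about (180,150) and (585,190)). I'll lower it with a 2.5 mm x correction.

```bash
python3 -m jog '[[-0.003,0.006,0.001,0,0,0],[0,0.008,0,0,0,0],[0,0.008,0,0,0,0],[0,0.006,0,0,0,0],[0,0.002,0,0,0,0],[0,0.001,0,0,0,0],[0,0,0,0,0,0]]'
python3 st.py '[0.433,0.2555,0.0445]'
```

```text
time: 23.15
ee_pos: [0.4331, 0.2547, 0.046]
eef_rot: [-0.706, -0.0, -0.003, 0.708]
ft_force: [0.5, 0.2, -1.7]
width: 0.0476
t 23.15 p [0.4331 0.2547 0.046 ] x [ 1.    -0.005  0.005] y [ 0.005  0.002 -1.   ] w 0.0476 F [ 0.5  0.2 -1.7] q [-0.82  0.24  0.22  1.99 -0.07  0.91  1.  ]
turn needed deg (tool) [-0.11 -0.26  0.27]
tool shift to goal [-0.0001  0.0015  0.0008]
```

```bash
python3 -m jog '[[0,0.003,0,0,0,0],[0,0.001,0,0,0,0],[0,0,0,0,0,0],[0,0,0,0,0,0]]'
python3 st.py '[0.433,0.2555,0.0445]'
```

```text
time: 23.48
ee_pos: [0.4343, 0.2549, 0.044]
eef_rot: [-0.706, -0.0, -0.004, 0.708]
ft_force: [1.7, -0.1, -3.1]
width: 0.0477
t 23.48 p [0.4343 0.2549 0.044 ] x [ 1.    -0.005  0.006] y [ 0.006  0.003 -1.   ] w 0.0477 F [ 1.7 -0.1 -3.1] q [-0.82  0.25  0.22  1.99 -0.07  0.91  1.  ]
turn needed deg (tool) [-0.17 -0.29  0.34]
tool shift to goal [-0.0013 -0.0005  0.0006]
```

```bash
python3 -m jog '[[-0.001,0.002,0,0,0,0],[0,0,0,0,0,0]]'
python3 st.py
python3 -m jog '[[0,0,0,0,0,0],[0,0,0,0,0,0],[0,0,0,0,0,0],[0,0,0,0,0,0],[0,0,0,0,0,0],[0,0,0,0,0,0],[0,0,0,0,0,0],[0,0,0,0,0,0]]' 1
python3 -m jog '[[0,-0.01,0,0,0,0],[0,-0.02,0,0,0,0],[0,-0.025,0,0,0,0],[0,-0.025,0,0,0,0],[0,-0.025,0,0,0,0],[0,-0.015,0,0,0,0],[0,0,0,0,0,0]]'
python3 st.py '[0.623,0.004,0.165]'
```

```text
time: 23.65
ee_pos: [0.4348, 0.2553, 0.0436]
eef_rot: [-0.706, -0.001, -0.005, 0.709]
ft_force: [0.2, -0.0, -1.6]
width: 0.0475
t 23.65 p [0.4348 0.2553 0.0436] x [ 1.    -0.006  0.009] y [ 0.009  0.004 -1.   ] w 0.0475 F [ 0.2 -0.  -1.6] q [-0.82  0.25  0.22  1.99 -0.07  0.9   1.  ]
turn needed deg (tool) [-0.25 -0.32  0.49]
time: 24.32
ee_pos: [0.4351, 0.2559, 0.0434]
eef_rot: [-0.705, -0.002, -0.005, 0.709]
ft_force: [-0.5, 0.3, -0.2]
width: 0.0855
time: 24.9
ee_pos: [0.433, 0.2541, 0.1719]
eef_rot: [-0.706, -0.001, -0.005, 0.708]
ft_force: [0.3, 0.1, 0.2]
width: 0.087
t 24.9 p [0.433  0.2541 0.1719] x [ 1.    -0.006  0.008] y [ 0.008  0.003 -1.   ] w 0.087 F [0.3 0.1 0.2] q [-0.84  0.09  0.23  1.87 -0.02  1.18  0.96]
turn needed deg (tool) [-0.19 -0.34  0.46]
tool shift to goal [ 0.1915  0.0076 -0.2489]
```

```bash
python3 -m jog '[[0.012,0,-0.015,0,-0.3,0.4],[0.024,0,-0.03,0,0,0],[0.024,0,-0.03,0,0,0],[0.024,0,-0.03,0,0,0],[0.024,0,-0.03,0,0,0],[0.024,0,-0.03,0,0,0],[0.024,0,-0.03,0,0,0],[0.016,0,-0.023,0,0,0],[0.008,0,-0.013,0,0,0],[0,0,0,0,0,0],[0,0,0,0,0,0]]'
python3 st.py '[0.623,0.004,0.165]'
```

```text
time: 25.82
ee_pos: [0.6191, 0.0139, 0.172]
eef_rot: [-0.706, -0.003, 0.002, 0.709]
ft_force: [0.1, 0.3, -0.8]
width: 0.0866
t 25.82 p [0.6191 0.0139 0.172 ] x [1.    0.007 0.002] y [ 0.002  0.004 -1.   ] w 0.0866 F [ 0.1  0.3 -0.8] q [-0.44  0.36  0.44  1.57 -0.17  1.24  1.61]
turn needed deg (tool) [-0.24  0.39  0.12]
tool shift to goal [ 0.0038  0.007  -0.01  ]
```

```bash
python3 -m jog '[[0.004,0.006,-0.010,0,0.4,0],[0,0,0,0,0,0],[0,0,0,0,0,0]]'
python3 st.py
python3 - <<'E'
from h import *
from bench import r
o=[]
for n in("side","wrist"):
    c=r.camera(n);im=c["image"][...,::-1]
    if n=="wrist":wrist(c);o.append(cv2.resize(im,(400,300)))
    if n=="side":o.append(cv2.resize(im[150:300,190:390],(400,300)))
cv2.imwrite("pics/p6.png",np.hstack(o))
E
```

```text
time: 26.07
ee_pos: [0.6222, 0.0058, 0.1649]
eef_rot: [-0.705, -0.001, 0.0, 0.709]
ft_force: [-0.3, 0.5, -0.2]
width: 0.0867
t 26.07 p [0.6222 0.0058 0.1649] x [1.    0.002 0.001] y [ 0.001  0.005 -1.   ] w 0.0867 F [-0.3  0.5 -0.2] q [-0.43  0.38  0.45  1.57 -0.18  1.23  1.62]
turn needed deg (tool) [-0.31  0.09  0.04]
red coaster (array([ 0.486 , -0.2552]), 332) cap (array([0.6211, 0.0063]), 1468)
blue coaster (array([0.4726, 0.0089]), 2463) cap (array([0.4742, 0.0119]), 1607)
yellow coaster (array([0.4334, 0.2514]), 822) cap (array([0.4354, 0.2511]), 161)
black coaster (array([0.6256, 0.002 ]), 1090) cap None
```

View pics/p6.png

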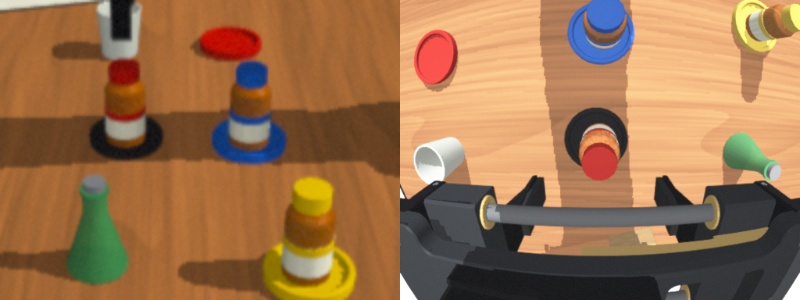

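Yellow now stands in the yellow coaster and blue in blue. The red cap is at (599,162) in the wrist view, measured at (0.621, 0.006). I'll descend on it.

```bash
python3 -m jog '[[0,0.01,0,0,0,0],[0,0.015,0,0,0,0],[0,0.015,0,0,0,0],[0,0.015,0,0,0,0],[0,0.012,0,0,0,0],[0,0,0,0,0,0],[0,0,0,0,0,0]]'
python3 st.py '[0.6215,0.006,0.0435]'
```

```text
time: 26.75
ee_pos: [0.6215, 0.0111, 0.0935]
eef_rot: [-0.704, -0.004, 0.002, 0.71]
ft_force: [-0.0, 0.4, 1.0]
width: 0.0871
t 26.75 p [0.6215 0.0111 0.0935] x [1.    0.008 0.002] y [ 0.002  0.008 -1.   ] w 0.0871 F [-0.   0.4  1. ] q [-0.42  0.44  0.42  1.64 -0.21  1.1   1.64]
turn needed deg (tool) [-0.44  0.46  0.12]
tool shift to goal [-0.0001  0.05   -0.0055]
```

```bash
python3 -m jog '[[0,0.006,-0.005,-0.4,0.4,0.1],[0,0.01,0,0,0,0],[0,0.01,0,0,0,0],[0,0.01,0,0,0,0],[0,0.008,0,0,0,0],[0,0.002,0,0,0,0],[0,0,0,0,0,0],[0,0,0,0,0,0]]'
python3 st.py '[0.6215,0.006,0.0435]'
python3 -m jog '[[0,0,0,0,0,0],[0,0,0,0,0,0],[0,0,0,0,0,0],[0,0,0,0,0,0],[0,0,0,0,0,0],[0,0,0,0,0,0],[0,0,0,0,0,0],[0,0,0,0,0,0],[0,0,0,0,0,0],[0,0,0,0,0,0],[0,0,0,0,0,0],[0,0,0,0,0,0]]' -1 20
python3 st.py
```

```text
time: 27.42
ee_pos: [0.6224, 0.0058, 0.0439]
eef_rot: [-0.707, -0.001, -0.001, 0.707]
ft_force: [-0.2, 0.3, -0.4]
width: 0.087
t 27.42 p [0.6224 0.0058 0.0439] x [1.    0.001 0.002] y [ 0.002  0.    -1.   ] w 0.087 F [-0.2  0.3 -0.4] q [-0.4   0.5   0.41  1.68 -0.23  1.01  1.66]
turn needed deg (tool) [-0.01  0.03  0.11]
tool shift to goal [-0.0009  0.0004  0.0002]
time: 28.42
ee_pos: [0.6236, 0.0058, 0.0458]
eef_rot: [-0.707, -0.002, -0.002, 0.707]
ft_force: [-0.7, 0.0, -0.9]
width: 0.0473
t 28.42 p [0.6236 0.0058 0.0458] x [1.    0.    0.005] y [ 0.005  0.001 -1.   ] w 0.0473 F [-0.7  0.  -0.9] q [-0.4   0.5   0.41  1.67 -0.23  1.01  1.66]
turn needed deg (tool) [-0.03  0.02  0.29]
```

```bash
python3 -m jog '[[0,-0.006,0,0,0,0.2],[0,-0.012,0,0,0,0],[0,-0.012,0,0,0,0],[0,-0.012,0,0,0,0],[-0.006,0,-0.012,0,0,0],[-0.012,0,-0.024,0,0,0],[-0.014,0,-0.027,0,0,0],[-0.014,0,-0.027,0,0,0],[-0.014,0,-0.027,0,0,0],[-0.014,0,-0.027,0,0,0]]'
python3 st.py '[0.486,-0.2565,0.08]'
```

```text
time: 29.25
ee_pos: [0.5489, -0.1384, 0.095]
eef_rot: [-0.706, -0.007, 0.002, 0.708]
ft_force: [-0.2, 0.1, -2.5]
width: 0.0477
t 29.25 p [ 0.5489 -0.1384  0.095 ] x [1.    0.013 0.006] y [ 0.006  0.004 -1.   ] w 0.0477 F [-0.2  0.1 -2.5] q [-0.25  0.33  0.49  1.8  -0.18  1.05  1.9 ]
turn needed deg (tool) [-0.2   0.73  0.35]
tool shift to goal [-0.0645  0.0142 -0.1173]
```

```bash
python3 -m jog '[[-0.012,0,-0.024,-0.2,0.7,0.3],[-0.012,0,-0.024,0,0,0],[-0.012,0,-0.024,0,0,0],[-0.008,0,-0.018,0,0,0],[-0.005,0,-0.010,0,0,0],[0,0,0,0,0,0],[0,0,0,0,0,0],[0,0,0,0,0,0]]'
python3 st.py '[0.4865,-0.2565,0.08]'
```

```text
time: 29.92
ee_pos: [0.4876, -0.2567, 0.0994]
eef_rot: [0.708, -0.004, 0.008, -0.706]
ft_force: [-0.1, -0.9, -3.3]
width: 0.0474
t 29.92 p [ 0.4876 -0.2567  0.0994] x [ 1.    -0.017  0.005] y [ 0.005 -0.002 -1.   ] w 0.0474 F [-0.1 -0.9 -3.3] q [-0.08  0.3   0.56  1.84 -0.18  1.05  2.1 ]
turn needed deg (tool) [ 0.13 -0.99  0.27]
tool shift to goal [-0.0011  0.0193  0.0002]
```

```bash
python3 -m jog '[[-0.001,0.01,0,0.1,-1,0.3],[0,0.01,0,0,0,0],[0,0,0,0,0,0],[0,0,0,0,0,0]]'
python3 st.py '[0.4865,-0.2565,0.0458]'
python3 - <<'E'
from h import *
from bench import r
o=[]
for n in("scene","side"):
    c=r.camera(n);im=c["image"][...,::-1]
    o.append(cv2.resize(im[80:180,130:260] if n=="scene" else im[100:200,240:370],(390,300)))
cv2.imwrite("pics/p7.png",np.hstack(o))
E
```

```text
time: 30.25
ee_pos: [0.488, -0.2532, 0.077]
eef_rot: [-0.707, -0.002, 0.003, 0.707]
ft_force: [0.3, 0.2, -2.9]
width: 0.0476
t 30.25 p [ 0.488  -0.2532  0.077 ] x [ 1.     0.008 -0.001] y [-0.001  0.001 -1.   ] w 0.0476 F [ 0.3  0.2 -2.9] q [-0.07  0.33  0.55  1.85 -0.2   1.02  2.14]
turn needed deg (tool) [-0.06  0.43 -0.04]
tool shift to goal [-0.0015  0.0312 -0.0033]
```

View pics/p7.png

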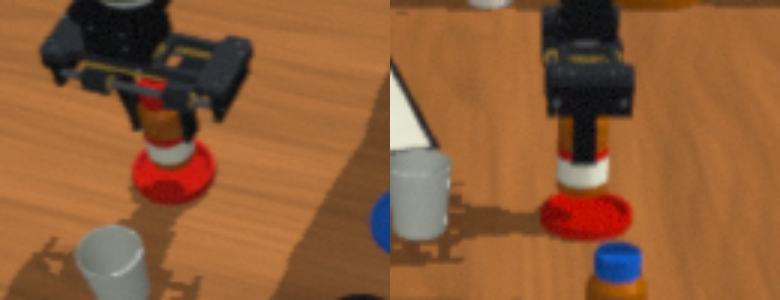

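The red bottle is above the red coaster in both views, (172,165) and (587,205). I'll lower it with a small correction.

```bash
python3 -m jog '[[-0.0015,0.006,-0.003,0,0.3,0],[0,0.008,0,0,0,0],[0,0.008,0,0,0,0],[0,0.005,0,0,0,0],[0,0.002,0,0,0,0],[0,0.001,0,0,0,0],[0,0,0,0,0,0]]'
python3 st.py '[0.4865,-0.2565,0.0458]'
```

```text
time: 30.93
ee_pos: [0.4873, -0.2569, 0.0459]
eef_rot: [-0.707, -0.001, 0.0, 0.708]
ft_force: [0.0, 0.6, -2.2]
width: 0.0476
t 30.93 p [ 0.4873 -0.2569  0.0459] x [1.    0.001 0.001] y [ 0.001  0.001 -1.   ] w 0.0476 F [ 0.   0.6 -2.2] q [-0.05  0.37  0.54  1.87 -0.23  0.96  2.16]
turn needed deg (tool) [-0.07  0.08  0.05]
tool shift to goal [-0.0008  0.0001  0.0004]
```

```bash
python3 -m jog '[[0,0.003,0,0,0,0],[0,0,0,0,0,0],[0,0,0,0,0,0]]'
python3 st.py
```

```text
time: 31.18
ee_pos: [0.4887, -0.2574, 0.0454]
eef_rot: [-0.706, -0.002, -0.001, 0.708]
ft_force: [1.0, -0.8, -2.4]
width: 0.0477
t 31.18 p [ 0.4887 -0.2574  0.0454] x [1.    0.001 0.004] y [ 0.004  0.002 -1.   ] w 0.0477 F [ 1.  -0.8 -2.4] q [-0.05  0.38  0.54  1.87 -0.24  0.95  2.17]
turn needed deg (tool) [-0.1   0.05  0.23]
```

Commanded 3 mm down but it only moved 0.5 mm, so it is resting on the floor to within a millimetre. I'll release, lift away and check.

```bash
python3 -m jog '[[0,0,0,0,0,0],[0,0,0,0,0,0],[0,0,0,0,0,0],[0,0,0,0,0,0],[0,0,0,0,0,0],[0,0,0,0,0,0],[0,0,0,0,0,0],[0,0,0,0,0,0]]' 1
python3 -m jog '[[0,-0.01,0,0,0,0],[0,-0.02,0,0,0,0],[0,-0.025,0,0,0,0],[0,-0.025,0,0,0,0],[0,-0.03,0,0,0,0],[0,-0.03,0,0,0,0],[0,-0.02,0,0,0,0],[0,0,0,0,0,0],[0,0,0,0,0,0]]'
python3 st.py
python3 - <<'E'
from h import *
from bench import r
o=[]
for n in("wrist","side","scene"):
    c=r.camera(n);im=c["image"][...,::-1]
    if n=="wrist":wrist(c);continue
    o.append(im[110:310,120:400] if n=="side" else im[80:280,130:410])
    X=cloud(c)
    ok=(c["range_z"]>0)&(X[...,2]>.103)&(X[...,2]<.115)&(X[...,0]<.7)
    for k,m in hue(c).items():
        q=X[m&ok]
        if len(q)>20:print(n,k,"cap",np.median(q,0).round(4),len(q))
    m=(ok*0+((X[...,2]>.03)&(X[...,2]<.14)&(X[...,0]>.6)&(X[...,0]<.9)&(abs(X[...,1])<.4))).astype(np.uint8)
    nn,l,st,_=cv2.connectedComponentsWithStats(m)
    for i in range(1,nn):
        if st[i,4]>40:print("  obj",X[l==i].mean(0).round(3))
cv2.imwrite("pics/p8.png",cv2.resize(np.hstack(o),(784,280)))
E
```

```text
time: 31.85
ee_pos: [0.4892, -0.2577, 0.0452]
eef_rot: [-0.707, -0.002, -0.001, 0.707]
ft_force: [0.2, -0.2, 0.1]
width: 0.0855
time: 32.6
ee_pos: [0.4865, -0.2586, 0.2175]
eef_rot: [-0.707, -0.001, -0.002, 0.707]
ft_force: [-0.7, 0.5, -1.0]
width: 0.087
t 32.6 p [ 0.4865 -0.2586  0.2175] x [ 1.    -0.002  0.004] y [ 0.004  0.    -1.   ] w 0.087 F [-0.7  0.5 -1. ] q [-0.11  0.18  0.59  1.7  -0.1   1.29  2.07]
turn needed deg (tool) [-0.02 -0.09  0.24]
red coaster (array([ 0.4855, -0.2587]), 656) cap (array([ 0.485 , -0.2563]), 372)
blue coaster (array([0.4719, 0.0049]), 1320) cap (array([0.4723, 0.0085]), 494)
yellow coaster None cap None
black coaster (array([ 0.6214, -0.0073]), 188) cap None
side red cap [ 0.4885 -0.2462  0.1084] 62
side blue cap [0.4741 0.0178 0.1077] 106
side yellow cap [0.4339 0.259  0.1078] 207
  obj [ 0.643 -0.236  0.055]
  obj [0.804 0.077 0.047]
  obj [0.64  0.25  0.064]
scene red cap [ 0.4888 -0.2552  0.1072] 84
scene blue cap [0.4741 0.0121 0.1074] 97
scene yellow cap [0.434  0.2564 0.1074] 107
  obj [ 0.64  -0.243  0.053]
  obj [0.648 0.239 0.066]
  obj [0.808 0.066 0.048]
```

View pics/p8.png

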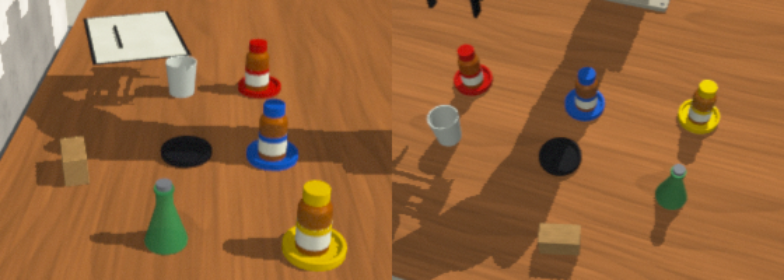

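All three bottles stand upright in their own coasters, black (186,150) is empty, and the bystanders are where they were. I'll hand it in.

```bash
python3 -c "
from bench import r
r.close_job()"
```

```text
the job is handed in; nothing more can be done
```

All three bottles now stand in the coasters of their own cap colour, and the job is handed in. I parked red in the black coaster, moved blue to blue, carried yellow over the blue bottle to yellow, then moved red to red. It took about 33 s of the 106 s.

**Last checks:**
- **Bottles:** the pictures show all three upright and the black coaster empty. The cap tops measure about 0.107–0.108 m high, as they should for bottles resting on the coaster floor. The caps lie within about 6 mm of their coaster centres, with red the furthest off.
- **Bystanders:** the flask, beaker and carton measure within about 1 mm of their starting positions.
- **Gripper:** it is open, about 110 mm above the nearest bottle's cap, and touching nothing.

**Disagreements:**
- **Cameras:** they differ by 4–10 mm in y. The side camera reads further toward +y, but each bottle keeps its offset to its coaster within any one camera.
- **Touchdown force:** at three of the four set-downs the force reading did not clearly show contact. I released those by height instead, within about 2 mm of the grasp height.

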